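Clamp a painting panel with the slot key

ROBOT

A 6-joint arm with a two-finger parallel gripper is mounted at the origin on the work surface; the furniture and walls round the work are solid. World frame = base frame: x ahead of the robot, y to its left, z up, the work surface at z = 0. Lengths are in m, angles in rad, forces in N, time in s.
With the tool pointing down it reaches from about 0.4 to 0.825 m from the base axis. Payload 7 kg.
Tool frame: the origin (TCP) lies midway between the tips of the shut fingers; the grasp point (between the pads) lies arm.hold_point_z behind it (arm.hold_point_z is the distance from the TCP to the grasp point, in m); z points along the fingers, y is the line along which they close (so a half turn about z gives the same grasp; the last joint's range is limited). The gripper opens to 88 mm and grips with 3 to 60 N. Pads are 19 mm wide; open, the fingers measure 130 mm over their backs; the gripper's body (78 mm by 193 mm) begins 47 mm behind the grasp point.
Start: joints at [-0.832, 0.359, 0.012, 0, -1.224, -0.288], TCP at [0.294, -0.608, 0.227] pointing down, gripper open.
Joint ranges: [-3.07, 3.07], [-1.43, 2.12], [-1.02, 1.25], [-3.03, 1.67], [-3.05, -0], [-3.03, 3.03]. Speed limits (rad/s): [2.39, 2.39, 3.01, 3.14, 3.14, 3.14].

INTERFACE

Orientations are given as [roll, pitch, yaw] about the fixed x, y, z axes, in that order (R = Rz(yaw) Ry(pitch) Rx(roll)).
In Python, from station import arm gives the robot as it stands.
- The arm moves only by the shell command python3 -m crank 'ROWS' [OPENING] [FORCE]. ROWS is JSON, a list that holds one entry, the list of rows, each a list of 4 numbers: the shift along the tool's x, y, z in units of 25 mm (1.0 is 25 mm), then the turn about the tool's z in units of 5 degrees (1.0 is 5 degrees). A call has 1 to 12 rows; each row is the pose to reach, as a shift and turn from the pose commanded when the call began, along the tool's axes at that moment; what a row does not reach only later rows make up. A row lasts 1/8 s, in which the tool goes at most 62.5 mm and 10.7 degrees, less where a joint would pass 70% of its speed; a pose out of reach is approached as far as the arm can. A call with a gripper value outside its range is refused whole. OPENING is the closure, from 0 (fully open) to 1 (shut), set as the call begins (- or left out, the last holds). The fingers move at their own pace and stop on an object; FORCE is the grip in N (left out, the last holds). Time passes only in rows, so rows that repeat a pose let the fingers close. It gives the time, the measured TCP pose, the force, the opening and the grip force at its end, in the units of the state.
- arm.get_state(): the state, without advancing time (a new reading comes with each control period).
- arm.grab_frame(name): name is "scene" or "side" or "wrist"; returns (picture, depth): 420x560x3 uint8, red, green, blue; 420x560 float32, m along the optical axis (not along the pixel's ray), 0 where there is no reading.
- arm.get_calibration(name): a dict with "mtx" (3x3 intrinsics, pixels), "R" (3x3) and "t" (3): a world point X has camera coordinates R X + t; the wrist camera has in their place "mount" (4x4, takes a point from camera to tool coordinates, whose origin is the TCP and whose axes are the flange's). Camera axes: x right, y down, z forward; pixel columns grow to the right and rows downward; lengths in m; the calibration is good to about 2 mm. The wrist camera is an equidistant fisheye: a pixel r from the principal point sees the ray r / f radians off the axis. A picture is of the moment at which its call begins: read the wrist's pose just before it. get_calibration takes no time and is no camera call.
- arm.job_done(): hands the job in; it is judged then, once.
Trained networks look in the newest picture that a camera, given by its name, has taken for a name from the list of things; names that differ only in an ending like _2 or _b are one class to them, and where a whole thing is asked for, a point or a joint stands for the part that bears it (a point fixed in the world has none). Each returns a list of dicts, best first, with "score" (0 to 1); they miss things now and then, are a little off and sometimes report something else, mostly with a low value. They report only what shows in the picture. A call takes as long as a camera call. They do not tell look-alikes from the thing itself.
- arm.recognise(thing, camera): "extent" ([left, top, width, height] in pixels, round what is visible of it).
- arm.trace(thing, camera): "mask" (420x560 bool, what is visible of it) and "extent" ([left, top, width, height] in pixels, round what is visible of it).
The state is a dict: "t": time; "q": joint angles; "qd": joint speeds; "joint_efforts": joint torques, N m; "eef_pos": TCP position; "ee_rot": TCP orientation; "force": force on the tool from outside, world axes, zero at the start; "moment": the same for the moment, N m; "width": finger opening in m; "gripper_force": force on a finger pad.
Only numpy, scipy, OpenCV 4.12 (cv2) and the standard library are available. Lean on these libraries where they do the work, as an engineer would, in place of code of your own. Each camera call takes 0.05 s, during which the arm holds its last target. There are 200 camera calls.

TASK

Take the red-handled key from its wooden stand and put it in the drive socket of the green panel clamp: turn it while pressing lightly until the blade drops fully home in the hidden slot. Then turn it clockwise, about a quarter turn, until the jaw grips the painting panel firmly and it stops; let go, leaving the key standing fully home in the socket and the panel upright. Leave the paint tubes, pot and cap where they are.

Things in the scene. Friction and masses are not known exactly. Their poses are not given: they have to be found in the camera images.
- key: Loose slot key, 0.12 kg. Origin: centre of the blade's lower end; z up, x along blade width and handle length. Steel blade 20 (x) x 9 (y) mm, 36 long, square-ended; steel flange 44 mm across at 36 to 42 mm; flat red handle 50 (x) x 12 (y) mm at 44 to 78 mm above the origin, to grip from above across its 12 mm. A half turn makes no difference to the fit.
- key_stand: Fixed round wooden stand, 60 mm across (foot 68), 45 mm high, with a round bore of 27 mm; origin at the centre of its underside. The key stands upright in it at the start, its yaw within 0.8 rad of ahead, its flange on the rim (blade end 9 mm above the table).
- clamp: Green panel clamp fixed to the table, base 200 (x) x 150 (y) x 12 mm, origin at the centre of the underside; x points from the drive block to the jaws. Drive block 70 x 70 mm, 60 mm high, on the robot's side (steel top plate, hole in the middle); fixed jaw at +x, 54 mm high, its face at x = 75 mm.
- socket (a point): Centre of the hole in the drive block's 12 mm steel top plate, at the plate's top face, 60 mm above the table, 50 mm from the clamp's origin towards -x; axes as the clamp's (not the slot's). A lead-in cone 34 mm across and 5 mm deep narrows to a round guide hole of 24.5 mm. Key fully home: flange on the plate, blade end 36 mm below this point.
- drive_face (a point): On the axis, 12 mm under socket: top of the black drive, with a slot 22.8 x 12.2 mm, 32 mm deep. The slot's direction is not measured: its long side lies anywhere within 0.75 rad either side of the clamp's x axis. The blade end rests on this face until turned to within about 0.15 rad of the slot, then can drop in. Pressing under 10 N while turning does not turn the drive.
- drive (a joint): Turn of the slotted drive, rad, growing clockwise from above; starts at 0 to 0.15. Moves the jaw 4.5 mm per rad; the jaw meets the panel at about 1.4, then the torque climbs steeply from 0.15 N m: 0.6 N m is firm (hard stop at 1.65, need not be reached). Up to 0.32 rad of play between key and slot; stays where left. Says nothing of the slot's direction.
- jaw: Dark steel moving jaw of the clamp, 136 mm wide and 54 mm high, slides along the clamp's x axis towards the panel when the drive is turned; origin at its middle, at the clamp's underside level. 6.3 mm from gripping at the start.
- panel: Loose painting panel, 12 (x) x 150 (y) x 115 mm, 0.2 kg, white with paint strokes towards the robot, standing on the clamp's base between the jaws (top 127 mm above the table); origin at the centre of its lower edge.
- tube_red: Bystander: loose red paint tube, 96 x 51 x 32 mm, lying.
- pot_red: Bystander: loose dark red pot with a pale lid, 57 mm across, 60 mm high.
- tube_blue: Bystander: loose blue paint tube, 156 x 67 x 43 mm, lying.
- loose_cap: Bystander: loose white ribbed cap, 23 mm across, 22 mm high.
There are look-alikes about, which are no part of the job. Leave any purple or yellow look-alike of the key alone.

How it is judged:
By the outcome, as a careful person would: the job done as asked, in the order asked, and still so for the second after the job is handed in, with the robot touching nothing.
It also fails if it takes over 70 s, if anything falls off the work surface, if the arm or the gripper's body presses on something with over 40 N, if the wrist force passes 120 N, or if a joint passes its speed limit or range.

## Working session

There is one attempt and no reset: what is moved stays moved. The work goes in short steps, Python scripts to look and compute and a shell command to move; the robot and the scene stay as the last step left them, time stands still between calls to the robot, and variables do not carry over. Pictures are saved under pics/ and viewed, at most 10 in all, crops included, and the job is handed in when it is done.

```bash
ls; mkdir -p pics; python3 - <<'E'
from station import arm
import cv2,numpy as np
s=arm.get_state();print({k:np.round(v,3).tolist() for k,v in s.items()}, arm.hold_point_z)
ims=[]
for c in("scene","side"):
    p,d=arm.grab_frame(c); np.savez(f"{c}0.npz",p=p,d=d); cv2.imwrite(f"pics/{c}0.png",p[:,:,::-1])
    k=arm.get_calibration(c);print(c,np.round(k["mtx"],1).tolist(),np.round(k["R"],3).tolist(),np.round(k["t"],3).tolist())
    for n in("key","key_stand","clamp","socket","jaw","panel"):
        print(n,[(round(r["score"],2),r["extent"]) for r in arm.recognise(n,c)])
print(arm.get_calibration("wrist"))
E
```

```text
pics
{'t': 0.0, 'q': [-0.832, 0.359, 0.011, -0.0, -1.224, -0.288], 'qd': [0.001, -0.001, -0.001, -0.001, -0.001, -0.0], 'joint_efforts': [0.001, -58.271, 29.307, 6.997, 0.007, -0.0], 'eef_pos': [0.294, -0.607, 0.226], 'ee_rot': [3.14, -0.0, -2.691], 'force': [-0.551, -0.372, -0.298], 'moment': [0.029, 0.015, -0.003], 'gripper_force': 0.0, 'width': 0.088} 0.0188
scene [[512.1, 0.0, 273.2], [0.0, 512.1, 203.3], [0.0, 0.0, 1.0]] [[-0.629, -0.777, -0.01], [-0.485, 0.403, -0.776], [0.607, -0.483, -0.631]] [0.291, 0.334, 0.905]
key [(0.61, [331.2, 145.1, 11.8, 26.9]), (0.55, [352.7, 166.4, -0.6, 15.2])]
key_stand [(0.53, [345.5, 177.6, 5.8, 23.7])]
clamp [(0.73, [188.1, 187.5, 94.8, 76.6])]
socket [(0.59, [190.5, 188.2, 90.4, 72.4])]
jaw [(0.62, [194.1, 186.5, 50.9, 34.0])]
panel [(0.19, [186.8, 186.0, 94.4, 74.5])]
side [[462.7, 0.0, 287.2], [0.0, 462.7, 216.9], [0.0, 0.0, 1.0]] [[0.997, -0.075, 0.004], [-0.027, -0.406, -0.913], [0.07, 0.911, -0.407]] [-0.518, 0.071, 1.296]
key [(0.82, [270.0, 261.2, 20.1, 21.3]), (0.78, [322.9, 264.8, 14.7, 38.8]), (0.55, [229.3, 268.9, 19.4, 33.2])]
key_stand [(0.71, [267.3, 280.1, 27.7, 23.7])]
clamp [(0.77, [276.6, 207.7, 75.2, 36.9])]
socket [(0.57, [278.6, 208.3, 73.6, 35.7]), (0.37, [332.0, 180.8, 12.0, 60.3])]
jaw [(0.75, [312.3, 208.7, 23.6, 27.9])]
panel [(0.73, [332.0, 183.4, 11.4, 56.2])]
{'mtx': array([[325.1922621 ,   0.        , 275.13154821],
       [  0.        , 325.1922621 , 213.56926678],
       [  0.        ,   0.        ,   1.        ]]), 'mount': array([[-2.74943426e-04, -9.55902404e-01, -2.93684385e-01,
         8.04787302e-02],
       [ 9.99999192e-01,  1.01732651e-04, -1.26731181e-03,
        -4.56297278e-04],
       [ 1.24130370e-03, -2.93684496e-01,  9.55901604e-01,
        -1.57655562e-01],
       [ 0.00000000e+00,  0.00000000e+00,  0.00000000e+00,
         1.00000000e+00]])}
```

```bash
python3 - <<'E'
import cv2,numpy as np
a=cv2.imread("pics/side0.png")[150:330,180:400]; b=cv2.imread("pics/scene0.png")[110:290,160:400]
cv2.imwrite("pics/both.png",np.vstack([cv2.resize(a,(600,300),interpolation=3)[:, :],cv2.resize(b,(600,300),interpolation=3)]))
E
```

```text
(no output)
```

View pics/both.png

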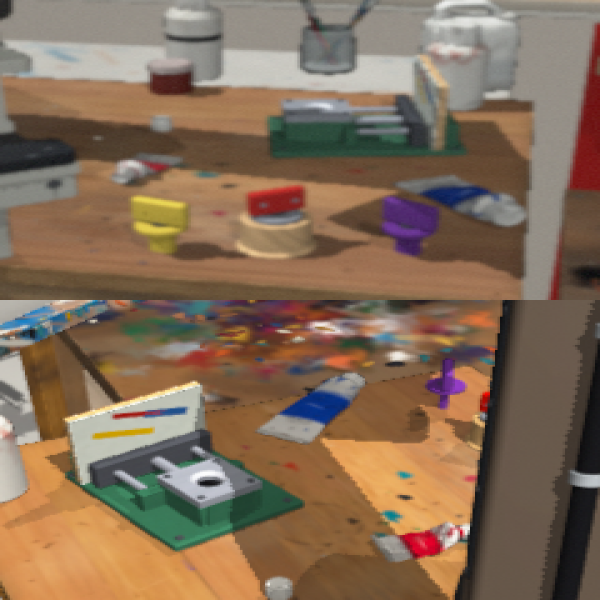

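Side view: the red handle on the wooden stand is at full-image pixel (281,272). The yellow look-alike is at (239,283) and the purple one at (330,283). The red one on the wooden stand fits the description, and this enlarged crop confirms it. The socket hole shows in the scene view at about (243,219).

```bash
cat > h.py <<'E'
from station import arm
import numpy as np,cv2
from scipy.spatial.transform import Rotation as Ro
def world(c,u,v,z):
    k=arm.get_calibration(c);K=k["mtx"]
    P=np.stack([(u-K[0,2])/K[0,0]*z,(v-K[1,2])/K[1,1]*z,z],-1)
    return (P-k["t"])@k["R"]
def cloud(c,p,d):
    v,u=np.indices(d.shape); W=world(c,u,v,d); W[d==0]=np.nan; return W
def pose():
    s=arm.get_state(); return np.array(s["eef_pos"]),Ro.from_euler("xyz",s["ee_rot"]).as_matrix()
def wrist_rays(u,v):
    k=arm.get_calibration("wrist");K=k["mtx"]
    a=(np.asarray(u,float)-K[0,2])/K[0,0];b=(np.asarray(v,float)-K[1,2])/K[1,1]
    t=np.hypot(a,b);s=np.where(t>1e-9,np.sin(t)/np.maximum(t,1e-9),1)
    return np.stack([a*s,b*s,np.cos(t)],-1),k["mount"]
def wrist_at_z(u,v,zw,pr=None):
    "world points where pixels' rays meet the plane z=zw"
    p,R=pr or pose(); r,M=wrist_rays(u,v)
    o=p+R@M[:3,3]; D=r@(R@M[:3,:3]).T
    return o+D*((zw-o[2])/D[...,2])[...,None]
def togo(target,yaw):
    "rows' units from the present pose to TCP target with tool y axis along yaw"
    p,R=pose(); d=R.T@(np.asarray(target)-p)/.025
    a=np.arctan2(R[1,1],R[0,1]); t=(yaw-a+np.pi/2)%np.pi-np.pi/2
    return np.round(d,2), "turn",np.round(-np.degrees(t)/5,2)
E
python3 - <<'E'
from h import *
f=np.load("side0.npz");p=f["p"].astype(int);W=cloud("side",f["p"],f["d"])
m=(p[...,0]>110)&(p[...,0]>2.5*p[...,1])&(p[...,0]>2.5*p[...,2]);m[:240]=0;m[300:]=0;m[:,:255]=0;m[:,305:]=0
q=W[m];print("red n",m.sum(),np.nanmedian(q,0),np.nanmin(q,0),np.nanmax(q,0))
g=(p[...,1]>1.3*p[...,0])&(p[...,1]>1.2*p[...,2]);
f=np.load("scene0.npz");p=f["p"].astype(int);W=cloud("scene",f["p"],f["d"])
# plate: points at z 55..65 and grey near (243,219)
v,u=np.indices(W.shape[:2]);box=(abs(u-243)<30)&(abs(v-219)<20)
pl=box&(abs(W[...,2]-.06)<.006);q=W[pl][:,:2].astype(np.float32);print("plate",pl.sum(),cv2.minAreaRect(q),np.median(W[pl],0))
wh=(abs(u-215)<35)&(abs(v-190)<35)&(W[...,2]>.07)&(W[...,2]<.12);q=W[wh][:,:2];q=q-np.median(q,0);q=q[np.linalg.norm(q,axis=1)<.09]
print("panel",wh.sum(),np.median(W[wh],0),np.degrees(np.arctan2(*np.linalg.svd(q-q.mean(0),full_matrices=0)[2][0][::-1])))
E
```

```text
red n 244 [ 0.48229702 -0.31265612  0.07714415] [ 0.46025108 -0.32330316  0.05743567] [ 0.50332789 -0.30045274  0.09088864]
plate 616 ((0.577860951423645, 0.019494036212563515), (0.0730479508638382, 0.13880711793899536), 88.54105377197266) [0.54410556 0.02300109 0.05908729]
panel 957 [0.65842626 0.02371545 0.0956337 ] 88.31254232212636
```

```bash
python3 - <<'E'
from h import *
f=np.load("side0.npz");p=f["p"].astype(int);W=cloud("side",f["p"],f["d"])
m=(p[...,0]>110)&(p[...,0]>2.5*p[...,1])&(p[...,0]>2.5*p[...,2]);m[:240]=0;m[300:]=0;m[:,:255]=0;m[:,305:]=0
q=W[m][:,:2].astype(np.float32);print(cv2.minAreaRect(q),cv2.fitLine(q,cv2.DIST_HUBER,0,.01,.01).ravel())
print(togo([.482,-.309,.2],np.pi/2+.3))
E
```

```text
((0.4828302264213562, -0.31139156222343445), (0.04633815959095955, 0.010151512920856476), 23.80803680419922) [0. 0. 0. 0.]
(array([-11.97,   7.47,   1.06]), 'turn', np.float64(1.73))
```

```bash
python3 -m crank '[[[-2,1.2,0.2,-2],[-4,2.5,0.4,-4],[-6,3.75,0.6,-6],[-8,5,0.8,-8],[-10,6.2,1,-10],[-12,7.5,1,-12],[-12,7.5,1,-14],[-12,7.5,1,-16],[-12,7.5,1,-18],[-12,7.5,1,-20],[-12,7.5,1,-22],[-12,7.5,1,-24]]]' 0 && python3 -m crank '[[[0,0,0,-2],[0,0,0,-4],[0,0,0,-6],[0,0,0,-8],[0,0,0,-10],[0,0,0,-11],[0,0,0,-11]]]'
python3 - <<'E'
from h import *
P=pose(); p,d=arm.grab_frame("wrist");cv2.imwrite("pics/w1.png",p[:,:,::-1])
pi=p.astype(int);m=((pi[...,0]>100)&(pi[...,0]>2.2*pi[...,1])&(pi[...,0]>2.2*pi[...,2])).astype(np.uint8)
n,l,s,c=cv2.connectedComponentsWithStats(m)
for i in range(1,n):
    if s[i,4]>150:
        v,u=np.nonzero(l==i);w=wrist_at_z(u,v,.087,P)[:,:2].astype(np.float32);print(s[i],cv2.minAreaRect(w))
print(P[0],arm.get_state()["ee_rot"],arm.get_state()["q"])
E
```

```text
t: 2.2
eef_pos: [0.4824, -0.3081, 0.2017]
ee_rot: [-3.142, -0.0, -0.591]
force: [-0.3, 0.4, 0.5]
width: 0.0877
gripper_force: 0.0
t: 3.08
eef_pos: [0.4824, -0.3081, 0.2017]
ee_rot: [3.141, -0.0, 0.363]
force: [0.4, -0.2, -0.1]
width: 0.0876
gripper_force: 0.0
[268 180  14  55 686] ((0.48315200209617615, -0.3079783618450165), (0.049037154763936996, 0.011562267318367958), 21.103429794311523)
[ 67 194  30  38 586] ((0.40976449847221375, -0.1295493096113205), (0.022494640201330185, 0.03577824681997299), 66.13186645507812)
[ 0.4824088  -0.30807108  0.20166193] [ 3.14149680e+00 -1.74381746e-04  3.61493963e-01] [-2.26637368e-01  2.08844918e-01 -2.55494338e-01 -1.90174762e-05
 -1.10625881e+00  2.15893617e+00]
```

View pics/w1.png

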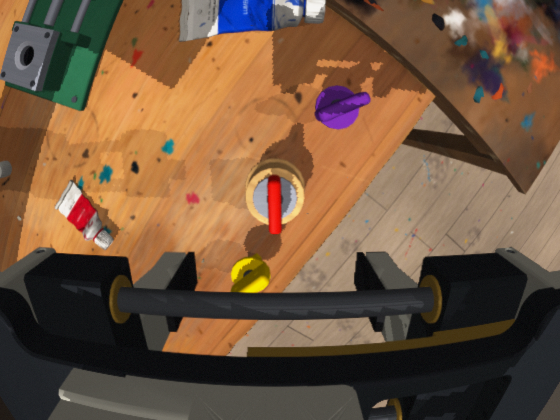

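The picture confirms it: the red handle is on its stand at (273,205). Yellow is at (250,275) and purple at (340,105), both clear of the fingers. The measured size, 49 x 11.6 mm, agrees with the handle.

```bash
python3 -m crank '[[[0,0,1.2,0],[0,0,2.6,0],[0,0,4,0],[0,0,5,-0.1],[0,0,5.6,-0.1],[0,0,5.8,-0.1],[0,0,5.8,-0.1]]]' 0 && python3 -m crank '[[[0,0,0,0],[0,0,0,0],[0,0,0,0],[0,0,0,0],[0,0,0,0],[0,0,0,0],[0,0,0,0],[0,0,0,0]]]' 1 40
```

```text
t: 4.0
eef_pos: [0.4828, -0.3082, 0.057]
ee_rot: [3.141, -0.0, 0.372]
force: [0.1, 0.6, -0.2]
width: 0.0879
gripper_force: 0.0
t: 5.0
eef_pos: [0.4824, -0.3081, 0.0565]
ee_rot: [-3.142, 0.0, 0.372]
force: [-0.6, 1.7, 0.2]
width: 0.0133
gripper_force: 0.6
```

```bash
python3 -m crank '[[[0,0,0,0],[0,0,0,0],[0,0,0,0]]]' 1 40; python3 -m crank '[[[0,0,-0.8,0],[0,0,-2,0],[0,0,-3.4,0],[0,0,-4.8,0],[0,0,-5.6,0],[0,0,-5.6,0]]]'; python3 - <<'E'
from h import *
print(togo([.50,.023,.19],np.pi/2-.03))
E
```

```text
t: 5.38
eef_pos: [0.4824, -0.3081, 0.0565]
ee_rot: [-3.142, -0.0, 0.372]
force: [0.3, -0.1, -0.2]
width: 0.0118
gripper_force: 40.0
t: 6.12
eef_pos: [0.4831, -0.3083, 0.1981]
ee_rot: [3.14, -0.003, 0.372]
force: [0.7, -0.4, -1.8]
width: 0.0119
gripper_force: 40.0
(array([  5.45, -12.1 ,   0.32]), 'turn', np.float64(4.61))
```

```bash
python3 -m crank '[[[0.6,-1.5,0,0.8],[1.2,-3.5,0,1.6],[1.8,-5.5,0,2.4],[2.4,-7.5,0,3.2],[3,-9.5,0,4],[3.8,-11.2,0,4.6],[4.4,-12.1,0,4.6],[4.4,-12.1,0,4.6]]]'
python3 - <<'E'
from h import *
P=pose(); p,d=arm.grab_frame("wrist");np.savez("w2.npz",p=p,d=d,t=P[0],R=P[1]);cv2.imwrite("pics/w2.png",p[:,:,::-1]);print(P[0],arm.get_state()["ee_rot"])
# project approx socket
k=arm.get_calibration("wrist");M=k["mount"];
X=np.array([.544,.023,.06]);c=M[:3,:3].T@(P[1].T@(X-P[0])-M[:3,3]);th=np.arctan2(np.hypot(*c[:2]),c[2]);uv=k["mtx"][:2,2]+325.19*th*c[:2]/np.hypot(*c[:2]);print(uv)
u,v=uv.astype(int);s=p[v-60:v+60,u-80:u+80];dd=d[v-60:v+60,u-80:u+80]
g=cv2.cvtColor(s,cv2.COLOR_RGB2GRAY);g=np.clip(g.astype(float)*4,0,255).astype(np.uint8)
cv2.imwrite("pics/w2c.png",np.vstack([cv2.resize(s[:,:,::-1],(640,480),interpolation=2)[90:390],cv2.cvtColor(cv2.resize(g,(640,480),interpolation=2),8)[90:390]]))
E
```

```text
t: 7.12
eef_pos: [0.4745, 0.0152, 0.1954]
ee_rot: [3.141, 0.002, -0.027]
force: [-0.1, 0.1, -1.3]
width: 0.0114
gripper_force: 40.0
[0.47448809 0.01522257 0.19540579] [ 3.14103048e+00  1.84347164e-03 -2.74331397e-02]
[263.05291054 127.62391685]
```

View pics/w2c.png

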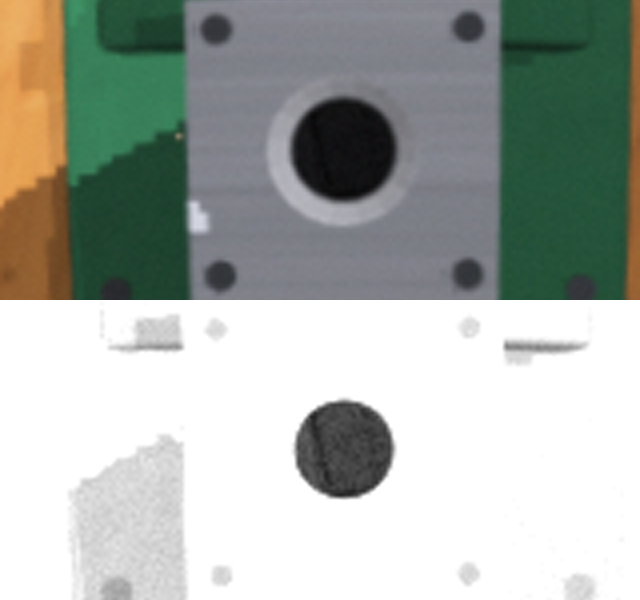

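The crop shows the plate with its hole at about (343,148). In the stretched lower half, the hole holds a faint dark line from (310,415) to (330,475), perhaps one edge of the slot. I'll fit the hole and stretch further.

```bash
python3 - <<'E'
from h import *
f=np.load("w2.npz");p=f["p"];P=(f["t"],f["R"]);d=f["d"]
g=cv2.GaussianBlur(cv2.cvtColor(p,cv2.COLOR_RGB2GRAY),(3,3),0)
m=(g<50).astype(np.uint8);n,l,s,c=cv2.connectedComponentsWithStats(m)
for i in range(1,n):
    if np.hypot(c[i][0]-268,c[i][1]-127)<12: print(s[i],c[i]);I=i
ct=max(cv2.findContours((l==I).astype(np.uint8),0,1)[0],key=len)[:,0]
for z in(.055,):
    w=wrist_at_z(ct[:,0],ct[:,1],z,P)[:,:2].astype(np.float32);print(z,cv2.fitEllipse(w))
# plate outline via depth
v,u=np.indices(d.shape);r,M=wrist_rays(u,v);Wd=(r/r[...,2:]*d[...,None])@(P[1]@M[:3,:3]).T+P[0]+P[1]@M[:3,3]
hs=cv2.cvtColor(p,cv2.COLOR_RGB2HSV)
pl=((abs(Wd[...,2]-.06)<.006)&(hs[...,1]<60)&(abs(u-268)<60)&(abs(v-130)<60)).astype(np.uint8)
pl=cv2.morphologyEx(pl,cv2.MORPH_OPEN,np.ones((11,11)))
w=wrist_at_z(u[pl>0],v[pl>0],.06,P)[:,:2].astype(np.float32);print("plate",cv2.minAreaRect(w))
x,y=c[I];x=int(x);y=int(y);h=p[y-16:y+17,x-16:x+17].astype(float).mean(2);
print(np.round(Wd[y-6:y+7:3,x-8:x+9:4,2],3))
h=cv2.resize(h,(520,520),interpolation=2);cv2.imwrite("pics/hole.png",np.clip((h-0)*10,0,255).astype(np.uint8))
E
```

```text
[257 115  24  24 476] [268.59243697 126.40756303]
0.055 ((0.5447795987129211, 0.01813562959432602), (0.02149912714958191, 0.02176506444811821), 91.49596405029297)
plate ((0.544623613357544, 0.018425699323415756), (0.0697404146194458, 0.06945166736841202), 88.36896514892578)
[[0.047 0.015 0.015 0.016 0.048]
 [0.048 0.015 0.015 0.015 0.048]
 [0.047 0.017 0.015 0.015 0.048]
 [0.048 0.014 0.015 0.016 0.015]
 [0.047 0.025 0.016 0.016 0.015]]
```

View pics/hole.png

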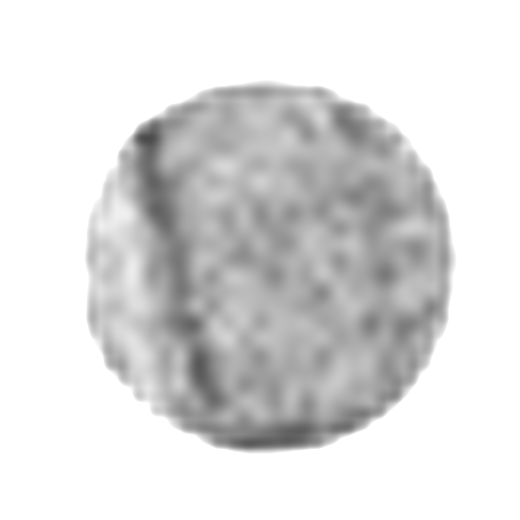

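Depth shows the slot itself: the drive face at z = 0.048 and the slot floor at 0.015. The stretched picture shows one slot edge from (147,130) to (212,400). I'll fit the slot direction from the depth.

```bash
python3 - <<'E'
from h import *
f=np.load("w2.npz");P=(f["t"],f["R"]);d=f["d"]
v,u=np.indices(d.shape);r,M=wrist_rays(u,v);Wd=(r/r[...,2:]*d[...,None])@(P[1]@M[:3,:3]).T+P[0]+P[1]@M[:3,3]
near=np.hypot(u-268.6,v-126.4)<14
for y in range(114,140): print("".join("." if not near[y,x] else ("#" if Wd[y,x,2]<.035 else "o" if Wd[y,x,2]<.0505 else "-") for x in range(255,283)))
F=near&(abs(Wd[...,2]-.048)<.0025); q=wrist_at_z(u[F],v[F],.048,P)[:,:2]-[.5447,.0183]
# best slot model: face points should lie |perp|>6.1 ; deep points |perp|<6.1
D=near&(Wd[...,2]<.035)&(np.hypot(u-268.6,v-126.4)<11);qd=wrist_at_z(u[D],v[D],.048,P)[:,:2]-[.5447,.0183]
best=[]
for a in np.arange(-.9,.9,.01):
    for o in np.arange(-.003,.0031,.0005):
        n=np.array([-np.sin(a),np.cos(a)])
        best.append(((abs(q@n-o)<.0061).sum()+(abs(qd@n-o)>.0061).sum(),round(a,2),round(o,4)))
best.sort();print(len(q),len(qd),best[:8])
print(arm.get_state()["q"]);print(togo([.5447,.0183,.1954],np.pi/2+.2))
E
```

```text
........-ooo######---.......
......-o##########ooo-......
.....##############ooo-.....
....oo#############ooooo....
...ooo#############ooooo-...
..-ooo#############oooooo-..
..oooo#############oooooo--.
.-oooo##############ooooo--.
.oooooo##-##########oooooo-.
.oooooo#############oooooo--
-oooooo#############oooooo--
ooooooo##############ooooo--
oooooooo#############oooooo-
oooooooo#############ooooo--
-ooooooo#############ooooo--
-ooooooo##############oooo--
.oooooooo#############oooo--
.oooooooo#############ooooo.
.--oooooo#############oooo-.
..ooooooo#############oooo..
..-oooooo##############oo-..
...-oooooo#############o-...
....oooooo#############o....
.....-oooo##########oo-.....
......-o-oooooooooo---......
........------o-----........
219 266 [(np.int64(11), np.float64(0.17), np.float64(0.0)), (np.int64(11), np.float64(0.18), np.float64(0.0)), (np.int64(11), np.float64(0.19), np.float64(0.0)), (np.int64(11), np.float64(0.2), np.float64(0.0)), (np.int64(11), np.float64(0.21), np.float64(0.0)), (np.int64(13), np.float64(0.22), np.float64(0.0)), (np.int64(13), np.float64(0.23), np.float64(0.0)), (np.int64(15), np.float64(0.24), np.float64(0.0))]
[ 4.46014938e-01  4.99493956e-02 -4.59520538e-01 -3.89284011e-04
 -1.06322345e+00  1.09753830e+00]
(array([ 2.81, -0.24, -0.  ]), 'turn', np.float64(-2.61))
```

```bash
python3 -m crank '[[[0.9,-0.08,0,-1],[1.9,-0.16,0,-2],[2.78,-0.23,0.4,-2.6],[2.78,-0.23,1.4,-2.6],[2.78,-0.23,2.4,-2.6],[2.78,-0.23,3.1,-2.6],[2.78,-0.23,3.2,-2.6],[2.78,-0.23,3.2,-2.6]]]'; python3 -m crank '[[[0,0,0.2,0],[0,0,0.4,0],[0,0,0.5,0],[0,0,0.6,0],[0,0,0.7,0],[0,0,0.7,0]]]'
```

```text
t: 8.18
eef_pos: [0.5445, 0.0169, 0.1167]
ee_rot: [3.141, 0.0, 0.197]
force: [-0.2, -0.2, -0.2]
width: 0.0115
gripper_force: 40.0
t: 8.93
eef_pos: [0.5444, 0.0174, 0.0989]
ee_rot: [3.142, 0.0, 0.198]
force: [0.4, 0.2, -0.3]
width: 0.0116
gripper_force: 40.0
```

```bash
python3 - <<'E'
from h import *
p,d=arm.grab_frame("side");a=cv2.resize(p[180:260,260:380,::-1],(720,480),interpolation=2);cv2.imwrite("pics/s2.png",a)
print(togo([.5441,.0180,.0715],np.pi/2+.195),arm.get_state()["force"],arm.get_state()["moment"])
E
```

```text
(array([-0.01, -0.02,  1.1 ]), 'turn', np.float64(0.03)) [-0.03395408  0.60422373 -1.11189282] [-0.13771658  0.07627939  0.03154263]
```

View pics/s2.png

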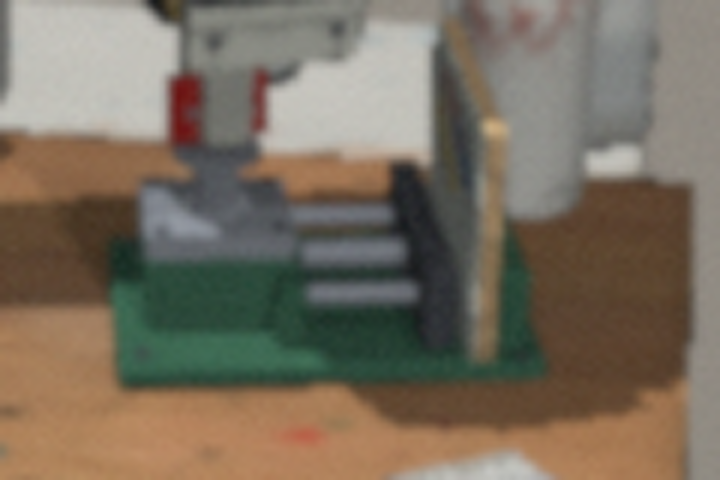

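The side view shows the key upright at (215,130) with its blade in the hole of the plate. There's no contact force, so I'll go on down in small steps and watch the force.

```bash
python3 -m crank '[[[0,0,0.1,0],[0,0,0.15,0],[0,0,0.2,0],[0,0,0.25,0],[0,0,0.3,0],[0,0,0.3,0]]]'
```

```text
t: 9.72
eef_pos: [0.5445, 0.0177, 0.0913]
ee_rot: [-3.141, -0.0, 0.198]
force: [-1.1, 3.3, -1.5]
width: 0.0116
gripper_force: 40.0
```

The blade end is about 4 mm below the drive face with little force, so it is in the slot. I'll go on.

```bash
python3 -m crank '[[[0,0.02,0.15,0],[0,0.02,0.3,0],[0,0.02,0.45,0],[0,0.02,0.55,0],[0,0.02,0.65,0],[0,0.02,0.65,0]]]'
```

```text
t: 10.48
eef_pos: [0.5451, 0.0177, 0.0752]
ee_rot: [-3.141, -0.001, 0.198]
force: [0.6, 6.6, -1.6]
width: 0.0119
gripper_force: 40.0
```

```bash
python3 -m crank '[[[0,-0.03,0,0],[0,-0.04,0.05,0],[0,-0.04,0.1,0],[0,-0.04,0.14,0],[0,-0.04,0.17,0],[0,-0.04,0.17,0]]]'
```

```text
t: 11.22
eef_pos: [0.5442, 0.0178, 0.0718]
ee_rot: [3.141, 0.0, 0.198]
force: [-4.9, 2.8, 8.6]
width: 0.0116
gripper_force: 40.0
```

Fz is 8.6 N at TCP z = 0.0718, against 0.0715 expected, so the flange is on the plate and the key is home. I'll grip harder, ease the press and turn clockwise.

```bash
python3 -m crank '[[[0,0,-0.02,0],[0,0,-0.02,0],[0,0,-0.02,1],[0,0,-0.02,2.2],[0,0,-0.02,3.4],[0,0,-0.02,4.6],[0,0,-0.02,5.8],[0,0,-0.02,7],[0,0,-0.02,8.2],[0,0,-0.02,9.4],[0,0,-0.02,10],[0,0,-0.02,10]]]' 1 60; python3 -c "
from h import *
s=arm.get_state();print(s['moment'],s['force'],s['q'],s['joint_efforts'])"
```

```text
t: 12.72
eef_pos: [0.5451, 0.0193, 0.0718]
ee_rot: [-3.139, -0.0, -0.675]
force: [-2.1, 10.1, 3.9]
width: 0.0113
gripper_force: 60.0
[3.58870212 1.04368651 0.09131791] [-2.06826123 10.12691221  3.88751829] [ 0.39398062  0.30029041 -0.47175553 -0.00137755 -0.79655548  0.50257314] [ -5.14989227 -44.49101686  20.03436863   7.16518432  -0.46259928
  -0.44671317]
```

```bash
python3 -m crank '[[[-0.02,-0.03,0,0],[-0.02,-0.03,0,1],[-0.02,-0.03,0,2],[-0.02,-0.03,0,3],[-0.02,-0.03,0,4],[-0.02,-0.03,0,5],[-0.02,-0.03,0,6],[-0.02,-0.03,0,6]]]'; python3 -c "
from h import *
s=arm.get_state();print(s['moment'],s['joint_efforts'][5],s['q'][5])"
```

```text
t: 13.72
eef_pos: [0.5451, 0.0195, 0.0718]
ee_rot: [-3.14, 0.0, -1.199]
force: [-0.4, 6.1, 3.1]
width: 0.0115
gripper_force: 60.0
[2.26862379 0.6260371  0.03875612] -0.6331719271838665 -0.02318159228519966
```

```bash
python3 -m crank '[[[0,0,0,0.6],[0,0,0,1.2],[0,0,0,1.8],[0,0,0,2.4],[0,0,0,2.4],[0,0,0,2.4]]]'; python3 -c "
from h import *
s=arm.get_state();print(s['moment'],s['joint_efforts'][5],s['q'][5])"
```

```text
t: 14.48
eef_pos: [0.5452, 0.0195, 0.0718]
ee_rot: [-3.14, 0.0, -1.406]
force: [-0.7, 6.1, 3.1]
width: 0.0118
gripper_force: 60.2
[2.02360908 0.36242899 0.68361584] -0.6728286109864712 -0.23065724816559
```

```bash
python3 -m crank '[[[0,0,0,0.3],[0,0,0,0.6],[0,0,0,0.6],[0,0,0,0.6]]]'; python3 -c "
from h import *
s=arm.get_state();print(s['moment'],s['joint_efforts'][5],s['q'][5])
p,d=arm.grab_frame('side');cv2.imwrite('pics/s3.png',cv2.resize(p[180:260,260:380,::-1],(720,480),interpolation=2))"
```

```text
t: 14.98
eef_pos: [0.5452, 0.0194, 0.0718]
ee_rot: [-3.14, 0.0, -1.458]
force: [-0.5, 5.4, 2.0]
width: 0.0119
gripper_force: 60.8
[1.99701665 0.31709023 1.0423386 ] -1.0234612226486206 -0.28282340433191344
```

View pics/s3.png

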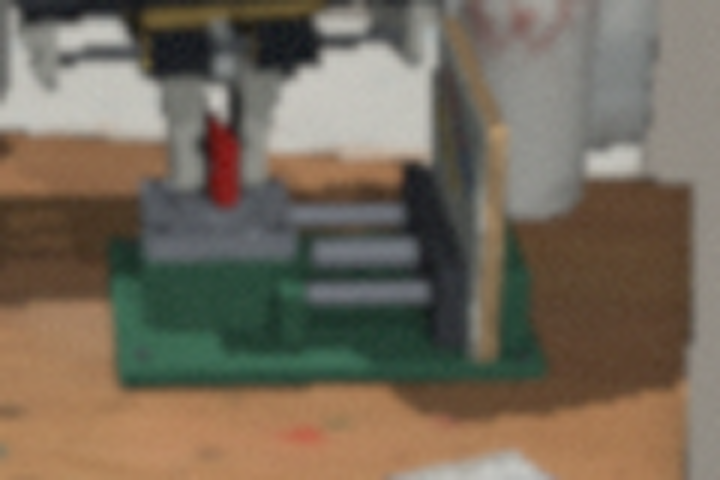

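The jaw now touches the panel at (460,260), the panel is upright, and the key is seated. The torque climbed from 0.04 to 1.04 N m, so it is firm. I'll open and lift straight up.

```bash
python3 -m crank '[[[0,0,0,0],[0,0,0,0],[0,0,0,0],[0,0,0,0],[0,0,0,0],[0,0,0,0]]]' 0.5 && python3 -m crank '[[[0,0,-0.5,0],[0,0,-1.2,0],[0,0,-2.4,0],[0,0,-3.8,0],[0,0,-5,0],[0,0,-5.6,0],[0,0,-5.6,0],[0,0,-5.6,0]]]'; python3 - <<'E'
from h import *
P=pose(); p,d=arm.grab_frame("wrist")
v,u=np.indices(d.shape);r,M=wrist_rays(u,v);W=(r/r[...,2:]*d[...,None])@(P[1]@M[:3,:3]).T+P[0]+P[1]@M[:3,3]
pi=p.astype(int);m=(pi[...,0]>100)&(pi[...,0]>2.2*pi[...,1])&(pi[...,0]>2.2*pi[...,2])&(np.hypot(W[...,0]-.545,W[...,1]-.019)<.04)
print(m.sum(),"handle top z",np.percentile(W[m][:,2],[50,90,98]),cv2.minAreaRect(wrist_at_z(u[m],v[m],.102,P)[:,:2].astype(np.float32)))
s,_=arm.grab_frame("side")
cv2.imwrite("pics/end.png",np.hstack([cv2.resize(p[:,:,::-1],(400,300)),cv2.resize(s[180:270,260:380,::-1],(400,300),interpolation=2)]))
E
```

```text
t: 15.78
eef_pos: [0.5444, 0.0188, 0.0716]
ee_rot: [3.142, -0.0, -1.46]
force: [0.0, 0.6, 0.3]
width: 0.0439
gripper_force: 0.0
t: 16.77
eef_pos: [0.5437, 0.0187, 0.2104]
ee_rot: [3.14, -0.0, -1.461]
force: [1.1, 0.4, -1.2]
width: 0.0439
gripper_force: 0.0
788 handle top z [0.10065    0.10188729 0.10250865] ((0.5451918840408325, 0.014972245320677757), (0.011893678456544876, 0.05303249880671501), 16.733386993408203)
```

View pics/end.png

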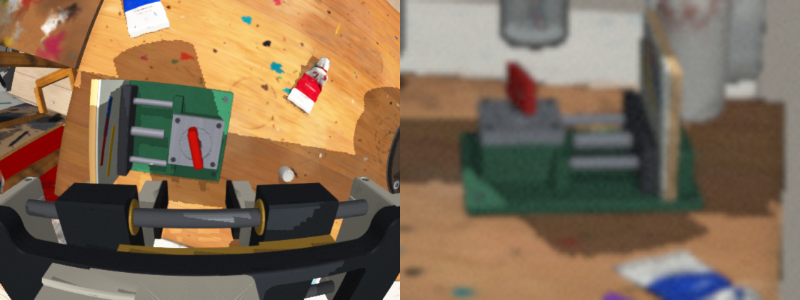

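The key stands home: handle top at 0.102, exactly as expected. The jaw is on the panel and the bystanders are untouched. The handle yaw went back about 0.18 rad on release, either the slot's play or the drive easing. I'll re-grip at that yaw and check.

```bash
python3 -m crank '[[[0,0,1.5,-1],[0,0,3,-2],[0,0,4.2,-2],[0,0,5,-2],[0,0,5.4,-2],[0,0,5.5,-2],[0,0,5.5,-2]]]' && python3 -m crank '[[[0,0,0,0],[0,0,0,0],[0,0,0,0],[0,0,0,0],[0,0,0,0],[0,0,0,0]]]' 1 60; python3 -c "
from h import *
s=arm.get_state();print(s['moment'],s['joint_efforts'][5],s['q'][5])"; python3 -m crank '[[[0,0,0,0.3],[0,0,0,0.6],[0,0,0,0.9],[0,0,0,1.2],[0,0,0,1.2],[0,0,0,1.2]]]';  python3 -c "
from h import *
s=arm.get_state();print(s['moment'],s['joint_efforts'][5],s['q'][5])"
```

```text
t: 17.75
eef_pos: [0.5448, 0.0189, 0.0745]
ee_rot: [-3.141, -0.0, -1.286]
force: [-0.5, 0.1, 0.8]
width: 0.0438
gripper_force: 0.0
t: 18.5
eef_pos: [0.5451, 0.0191, 0.0744]
ee_rot: [-3.14, -0.0, -1.286]
force: [1.8, 0.3, 0.6]
width: 0.0119
gripper_force: 60.0
[ 0.29881616 -0.73862839  0.02766788] -0.03533748909831047 -0.10932431891460123
t: 19.25
eef_pos: [0.545, 0.0189, 0.0744]
ee_rot: [-3.141, -0.0, -1.39]
force: [5.1, 1.1, 2.9]
width: 0.0116
gripper_force: 60.1
[ 0.18953499 -1.74122322  0.58369257] -0.6441452354192734 -0.21377964604769448
```

Torque comes back at the same tool yaw. That could be twist in the pads or a springing drive. I'll compare the handle's yaw by camera under load and after release, at the same pose.

```bash
cat > yaw.py <<'E'
from h import *
P=pose(); p,d=arm.grab_frame("wrist");pi=p.astype(int);s=arm.get_state()
v,u=np.indices(d.shape);X=wrist_at_z(u,v,.102,P)
m=(pi[...,0]>90)&(pi[...,0]>2.2*pi[...,1])&(pi[...,0]>2.2*pi[...,2])&(np.hypot(X[...,0]-.545,X[...,1]-.017)<.045)
w=X[m][:,:2].astype(np.float32);L=cv2.fitLine(w,cv2.DIST_L2,0,.001,.001).ravel()
r,M=wrist_rays(u,v);W=(r/r[...,2:]*d[...,None])@(P[1]@M[:3,:3]).T+P[0]+P[1]@M[:3,3]
b=m&(W[...,2]>.066);b&=np.isfinite(d)&(d>0);q=W[b];c=q-q.mean(0);e=np.linalg.svd(c[:,:2],full_matrices=0)[2][0]
# panel / jaw tops along clamp x through depth
print("Mz",s["moment"][2],"tool yaw",s["ee_rot"][2],"n",m.sum(),cv2.minAreaRect(w),"line",np.arctan(L[1]/L[0]),"cloud",np.arctan(e[1]/e[0]))
E
python3 -m crank '[[[0,0,0,0.4],[0,0,0,0.8],[0,0,0,0.8],[0,0,0,0.8]]]'; python3 yaw.py
python3 -m crank '[[[0,0,0,0],[0,0,0,0],[0,0,0,0],[0,0,0,0]]]' 0.5; python3 yaw.py
```

```text
t: 19.75
eef_pos: [0.545, 0.0189, 0.0743]
ee_rot: [-3.141, -0.0, -1.461]
force: [6.3, 1.5, 2.9]
width: 0.012
gripper_force: 60.6
Mz 0.9499239655058412 tool yaw -1.4610298843850598 n 1948 ((0.5452108979225159, 0.01213599182665348), (0.01146815437823534, 0.05764034390449524), 7.904268264770508) line -1.4328383 cloud -1.4292025027547322
t: 20.3
eef_pos: [0.5436, 0.0185, 0.0736]
ee_rot: [3.14, -0.0, -1.461]
force: [-0.1, -0.3, -0.2]
width: 0.0425
gripper_force: 0.0
Mz 0.02135606304263898 tool yaw -1.4609491749066357 n 2088 ((0.5450171232223511, 0.012294316664338112), (0.012930100783705711, 0.057551540434360504), 17.30511474609375) line -1.3049681 cloud -1.2707484108231055
```

The handle springs back about 0.14 rad on a sudden release. I'll tighten once more, unwind slowly to about zero torque so the drive isn't kicked back, then let go.

```bash
q(){ python3 -c "
from station import arm
s=arm.get_state();print('Mz',round(s['moment'][2],3),'yaw',round(s['ee_rot'][2],3))"; }
python3 -m crank '[[[0,0,0,-1],[0,0,0,-2],[0,0,0,-2]]]' 0.5 >/dev/null; python3 -m crank '[[[0,0,0,0],[0,0,0,0],[0,0,0,0],[0,0,0,0],[0,0,0,0]]]' 1 60 >/dev/null; q
python3 -m crank '[[[0,0,0,0.4],[0,0,0,0.8],[0,0,0,1.2],[0,0,0,1.6],[0,0,0,2],[0,0,0,2.3],[0,0,0,2.3],[0,0,0,2.3]]]' >/dev/null; q
python3 -m crank '[[[0,0,0,-0.2],[0,0,0,-0.4],[0,0,0,-0.4]]]' >/dev/null; q
python3 -m crank '[[[0,0,0,-0.2],[0,0,0,-0.4],[0,0,0,-0.4]]]' >/dev/null; q
python3 -m crank '[[[0,0,0,-0.2],[0,0,0,-0.4],[0,0,0,-0.4]]]'; q; python3 yaw.py
```

```text
Mz 0.065 yaw -1.286
Mz 1.026 yaw -1.486
Mz 0.816 yaw -1.451
Mz 0.629 yaw -1.417
t: 23.48
eef_pos: [0.545, 0.0189, 0.0742]
ee_rot: [-3.141, 0.0, -1.382]
force: [4.8, 0.1, -1.5]
width: 0.0116
gripper_force: 59.9
Mz 0.427 yaw -1.382
Mz 0.41561521581318994 tool yaw -1.382293982967179 n 1960 ((0.5455623269081116, 0.012159617617726326), (0.011471557430922985, 0.05754413083195686), 11.061247825622559) line -1.3698641 cloud -1.369259307171202
```

```bash
q(){ python3 -c "
from station import arm
s=arm.get_state();print('Mz',round(s['moment'][2],3),'yaw',round(s['ee_rot'][2],3),[round(x,1) for x in s['force']])"; }
python3 -m crank '[[[0,0,0,-0.2],[0,0,0,-0.4],[0,0,0,-0.4]]]' >/dev/null; q
python3 -m crank '[[[0,0,0,-0.2],[0,0,0,-0.3],[0,0,0,-0.3]]]' >/dev/null; q
python3 -m crank '[[[0,0,0,0],[0,0,0,0],[0,0,0,0],[0,0,0,0],[0,0,0,0]]]' 0.5; python3 yaw.py
python3 -m crank '[[[0,0,-0.5,0],[0,0,-1.2,0],[0,0,-2.4,0],[0,0,-3.8,0],[0,0,-5,0],[0,0,-5.4,0],[0,0,-5.4,0]]]'
python3 - <<'E'
from h import *
P=pose();p,d=arm.grab_frame("wrist");v,u=np.indices(d.shape);r,M=wrist_rays(u,v);W=(r/r[...,2:]*d[...,None])@(P[1]@M[:3,:3]).T+P[0]+P[1]@M[:3,3]
a=np.radians(-1.65);L=(W[...,:2]-[.5447,.0183])@np.array([[np.cos(a),-np.sin(a)],[np.sin(a),np.cos(a)]])
# profile along clamp x (from socket) in three y bands: max height per 2 mm bin
for y0 in(-.055,0,.055):
    b=(abs(L[...,1]-y0)<.006)&(d>0);x=L[b][:,0];z=W[b][:,2]
    print(y0,[(int(e*1000),int(np.median(z[(x>=e)&(x<e+.002)])*1000)) for e in np.arange(.084,.134,.002) if ((x>=e)&(x<e+.002)).sum()>2])
s,_=arm.grab_frame("side")
x,y=268,126
cv2.imwrite("pics/end2.png",np.hstack([cv2.resize(p[80:260,80:320,::-1],(400,300),interpolation=2),cv2.resize(s[180:270,260:380,::-1],(400,300),interpolation=2)]))
E
```

```text
Mz 0.23 yaw -1.348 [np.float64(6.4), np.float64(0.2), np.float64(-1.4)]
Mz 0.082 yaw -1.322 [np.float64(5.3), np.float64(-0.7), np.float64(-1.8)]
t: 24.9
eef_pos: [0.5443, 0.0187, 0.074]
ee_rot: [3.141, 0.0, -1.321]
force: [-0.7, -0.4, -0.5]
width: 0.0434
gripper_force: 0.0
Mz 0.016213752800826015 tool yaw -1.3207698486474941 n 1942 ((0.5462534427642822, 0.012330474331974983), (0.01140708476305008, 0.057500649243593216), 17.32211685180664) line -1.2789072 cloud -1.2698273254444625
t: 25.82
eef_pos: [0.5446, 0.0189, 0.2097]
ee_rot: [-3.14, 0.0, -1.321]
force: [-0.5, 0.2, -0.2]
width: 0.0439
gripper_force: 0.0
-0.055 [(84, 11), (86, 11), (88, 11), (90, 10), (92, 11), (94, 11), (96, 32), (98, 52), (100, 53), (102, 53), (104, 53), (106, 53), (108, 53), (110, 53), (112, 96), (114, 126), (116, 126), (118, 126), (120, 126), (122, 126), (124, 126)]
0 [(84, 291), (86, 39), (88, 39), (90, 39), (92, 39), (94, 38), (96, 45), (98, 53), (100, 53), (102, 53), (104, 53), (106, 53), (108, 54), (110, 52), (112, 95), (114, 126), (116, 126), (118, 126), (120, 126), (122, 126), (124, 126)]
0.055 [(84, 12), (86, 12), (88, 11), (90, 11), (92, 36), (94, 13), (96, 41), (98, 52), (100, 54), (102, 53), (104, 53), (106, 53), (108, 53), (110, 53), (112, 96), (114, 126), (116, 126), (118, 126), (120, 126), (122, 126), (124, 126)]
```

View pics/end2.png

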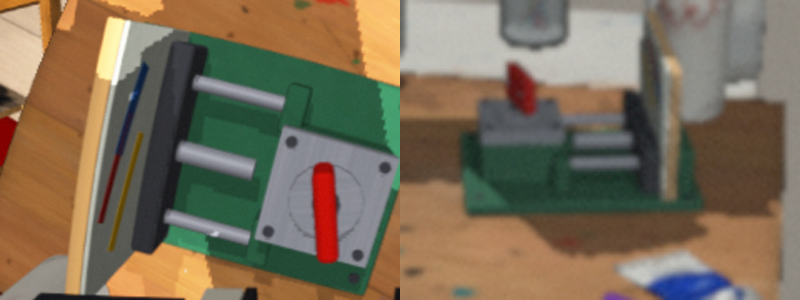

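The jaw lies flush on the panel in all three bands, with the panel face at 113 mm as expected. The panel stands upright to 126–127 mm, and the key is home with its flange on the plate. Handing in.

```bash
python3 -c "
from station import arm
print(arm.job_done())"
```

```text
the job is handed in; nothing more can be done
None
```

The red key stands fully home in the socket, and the clamp was tightened clockwise to about 1.0 N m, past the 0.6 N m that counts as firm. The jaw is flush on the upright panel, and nothing else was handled. On letting go, the key eased back about 0.14 rad, but the jaw stayed flush. Handed in at about 26 s; no verdict was shown.

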